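# Unlatch and draw up the second punch of a paper punch press

### The arm

A 6-joint arm with a two-finger parallel gripper is mounted at the origin on the work surface. World frame = base frame: x ahead of the robot, y to its left, z up, the work surface at z = 0. Lengths are in mm, angles in degrees, forces in N, time in s.
With the tool pointing down it reaches from about 350 to 850 mm from the base axis. Payload 8.1 kg.
Tool frame: the origin (TCP) lies at the very end of the fingers, on their centre line; the grasp point (between the pads) lies 19 mm behind it (pinch_z is the z of the grasp point in the tool frame, in mm); z points along the fingers, y is the direction in which the jaws open and shut (so a half turn about z gives the same grasp; the last joint's range is limited). The gripper opens to 85 mm and grips with 20 to 120 N. Pads are 22 mm wide; open, the fingers measure 114 mm over their backs; the gripper's body (76 mm by 85 mm) begins 54 mm behind the grasp point. The pads swing forward as they close: fully open they stand 13 mm farther back than shut.
Start: joints at [-70.669, 7.471, 85.268, -0, 87.261, -4.893], TCP at [246.209, -547.162, 231.292] pointing down, gripper open.
Joint ranges: [-169.43, 169.43], [-51.17, 129.36], [1.28, 143.12], [-76.62, 256.62], [0, 156.53], [-152.29, 152.29]. Speed limits (degrees/s): [136.94, 136.94, 159.86, 180, 180, 180].

### API

Orientations are given as [roll, pitch, yaw] about the fixed x, y, z axes, in that order (R = Rz(yaw) Ry(pitch) Rx(roll)).
In Python, from bench import * gives the robot as it stands.
- The arm moves only by the shell command python3 -m creep 'ROWS' [FORCE]. ROWS is a JSON object of lists of equal length, an entry for each row: "translation": the shift along the tool's x, y, z in mm, a list of three; "rotation": the turn, a rotation vector about the tool's x, y, z in rad, a list of three; "claw": the finger opening in mm, from 0 to 85.4. In form: {"translation": [[dx, dy, dz], ...], "rotation": [[ax, ay, az], ...], "claw": [claw, ...]}. A call has 1 to 10 rows; each row shifts and turns the commanded pose from where the row before left it, along the tool's axes as they then stand; what a row does not reach is not made up. A row lasts 1/10 s, in which the tool goes at most 50 mm and 8.59 degrees, less where a joint would pass 70% of its speed; a pose out of reach is approached as far as the arm can. A call is refused whole if a number of a shift passes 50 or a number of a turn 0.15, either way. A call with a gripper value outside its range is refused whole. The fingers move at their own pace and stop on an object; FORCE is the grip in N (left out, the last holds). Time passes only in rows, so rows that do not move let the fingers close. It gives the time, the measured TCP pose, the force and the opening at its end, in the units of the state.
- sense(): the state, without advancing time (a new reading comes with each control period).
- snapshot(name): name is "side" or "top" or "wrist"; returns a dict with "frame" (384x512x3 uint8, red, green, blue), "intrinsics" (3x3 intrinsics, pixels), "extrinsics" (4x4, takes a point from camera to world coordinates). Camera axes: x right, y up, looking along -z (the intrinsics and any distortion apply to the point x, -y, -z); pixel columns grow to the right and rows downward; lengths in mm; the calibration is good to about 2 mm. A picture is of the moment at which its call begins. There is no depth.
- hand_in(): hands the job in, once; it reports no verdict.
The state is a dict: "time": time; "joint_pos": joint angles; "qd": joint speeds; "joint_efforts": joint torques, N m; "tool_pos": TCP position; "tcp_rot": TCP orientation; "ft_force": force on the tool from outside, world axes, zero at the start; "wrist_torque": the same for the moment, N m; "finger_gap": finger opening in mm.
Only numpy, scipy, OpenCV 4.12 (cv2) and the standard library are available. Lean on these libraries where they do the work, as an engineer would, in place of code of your own. Each camera call takes 0.05 s, during which the arm holds its last target.

### The job

One punch of this two-hole paper press is already parked up in the ram; the other one is still down. By its knob, slide the keeper of the punch that is down straight out towards the front, all the way to its end stop, then take that punch by its head and draw it straight up without forcing, until the underside of its collar stands a few millimetres higher than that of the parked punch, its shank still in the ram. Leave the parked punch, its keeper and the things around the press alone, and finish while holding the punch still up there, so that I can push the keeper back in under its collar.

Things in the scene. Friction and masses are not known exactly. Their poses are not given: they have to be found in the camera images.
- press: Green hand-lever paper punch press, fixed on the bench; base 340 mm wide (y), 210 deep (x -140 to +70). Origin: middle of the underside, below the ram; x from its front (keeper knobs) to its back, y to its left, z up. Ram: aluminium bar, x +-25, y +-135, z 85 to 140 mm, with two bores. Columns at y +-115 rise to z 220; hand lever (not used) at y -153 rises backwards to x 185, z 280 mm.
- bore_left (a point): Mouth of the left bore (press x 0, y +40 mm), on the ram's top face 140 mm above the bench; same axes as the press. The bore is upright, 14 mm wide, 55 mm deep and open below. Two steel cheeks, their outer faces 24 mm either side of the bore's axis, stand x +-23 mm up to 191 mm above the bench and guide the keeper plate.
- bore_right (a point): Mouth of the right bore (press x 0, y -40 mm), 80 mm from the left one and made the same.
- punch_down: The punch that is down, in the left or right bore (it varies). Loose, steel, 0.2 to 0.4 kg, round. Origin: middle of the collar's underside; z up its axis. Below it a shank 13 mm thick, 74 long; above it collar 26 thick, 0 to 36 mm; neck 13 thick, to 62; ribbed dark head 30 thick, 62 to 90. At the start the collar rests on the ram (origin 140 mm above the bench), its closed keeper just above it.
- punch_down_head (a point): Middle of the top face of that punch's head, 90 mm above the punch's origin (230 mm above the bench at the start). The closed keeper blocks the punch from rising; with the keeper out it lifts freely but for its weight. Lifting it 45 mm brings it level with the parked punch, 74 mm would pull it out of the ram; let go, it drops back.
- punch_parked: The other punch, same make and size, in the other bore: the underside of its collar (its origin) rests on its closed keeper 185 mm above the bench, so it stands 45 mm higher than the one that is down. It drops if its keeper is pulled.
- keeper_left (a joint): Travel of the left bore's forked steel keeper plate, in m: 0 to 0.004 at the start (in), grows as it slides to the press's front (press -x), 0.032 at the end stop (out), where the fork is clear of the collar. About 2.5 N of friction; stays where it is left. Plate 36 mm wide, 180 to 185 mm above the bench.
- keeper_right (a joint): The same for the keeper of the right bore.
- keeper_left_knob (a point): Middle of the top of the left keeper's upright dark knob: 16 mm thick, 30 tall, on the plate, 64 mm in front of the bore's axis at joint value 0; top 215, foot 185 mm above the bench. Moves with the keeper.
- keeper_right_knob (a point): The same for the right keeper's knob.
- book: A bound book lying near the press, 160 x 119 x 30 mm; bystander.
- glue_jar: Glue jar, 72 mm thick and 100 mm tall, standing near the press; bystander.
- glue_brush: Glue brush lying near the press; bystander.
Mind the look-alikes: they are no part of the job. What is shaped like the punch_down but blue or turquoise is not meant.

How it is judged:
By the outcome, as a careful person would: the job done as asked, in the order asked, and still so for the second after the job is handed in, while the arm keeps its last pose, push and grip.
It also fails if it takes over 45 s, if anything falls off the work surface, if the arm or the gripper's body presses on something with over 40 N, if the wrist force passes 120 N, or if a joint passes its speed limit or range.

## Working session

There is one attempt and no reset: what is moved stays moved. The work goes in short steps, Python scripts to look and compute and a shell command to move; the robot and the scene stay as the last step left them, time stands still between calls to the robot, and variables do not carry over. Pictures are saved under pics/ and viewed, and the job is handed in when it is done.

```bash
mkdir -p pics; ls; python3 - <<'E'
from bench import *
import cv2
print(sense())
for n in ["side","top","wrist"]:
    s=snapshot(n); cv2.imwrite(f"pics/a_{n}.png",cv2.cvtColor(s["frame"],cv2.COLOR_RGB2BGR))
    print(n,s["intrinsics"],s["extrinsics"], [k for k in s])
E
```

```text
pics
{'time': 0.0, 'joint_pos': array([-7.06675265e+01,  7.51712247e+00,  8.53316665e+01, -1.20638562e-03,
        8.72619520e+01, -4.89237594e+00]), 'qd': array([ 0.00030024, -0.00648148,  0.01392572, -0.025243  , -0.09322934,
       -0.02353906]), 'joint_efforts': array([-3.02153899e-05, -5.69407117e+01, -5.00548875e+01, -2.35037869e-04,
        1.49517646e-02,  2.41854877e-05]), 'tool_pos': array([ 246.02032217, -546.61280407,  230.20056723]), 'tcp_rot': array([-1.79889560e+02, -8.24395647e-03,  2.42249003e+01]), 'ft_force': array([-0.61937427,  0.05149311,  0.24771666]), 'wrist_torque': array([-0.02985331,  0.01653411,  0.01838816]), 'finger_gap': 85.53183637998458}
side [[471.429452     0.         258.90875607]
 [  0.         471.429452   193.76119125]
 [  0.           0.           1.        ]] [[-8.41476021e-01  3.71909422e-01 -3.91920256e-01  9.30201128e+01]
 [-5.40257853e-01 -5.87631372e-01  6.02337799e-01  8.32840323e+02]
 [-6.28953495e-03  7.18590810e-01  6.95404694e-01  1.06456691e+03]
 [ 0.00000000e+00  0.00000000e+00  0.00000000e+00  1.00000000e+00]] ['frame', 'intrinsic
[... 195 characters left out ...]
-02  5.20295484e+02]
 [-9.99745031e-01 -2.22251660e-02 -3.98927460e-03  4.66731187e+01]
 [-5.44810028e-03  6.59696324e-02  9.97806758e-01  1.29582229e+03]
 [ 0.00000000e+00  0.00000000e+00  0.00000000e+00  1.00000000e+00]] ['frame', 'intrinsics', 'extrinsics']
wrist [[279.94288118   0.         257.57702022]
 [  0.         279.94288118 188.69719061]
 [  0.           0.           1.        ]] [[ 4.10195958e-01  8.78547299e-01  2.44732343e-01  3.07909696e+02]
 [-9.11995080e-01  3.95756468e-01  1.07897138e-01 -5.19122355e+02]
 [-2.06166881e-03 -2.67453663e-01  9.63568517e-01  3.73058847e+02]
 [ 0.00000000e+00  0.00000000e+00  0.00000000e+00  1.00000000e+00]] ['frame', 'intrinsics', 'extrinsics']
```

View pics/a_side.png

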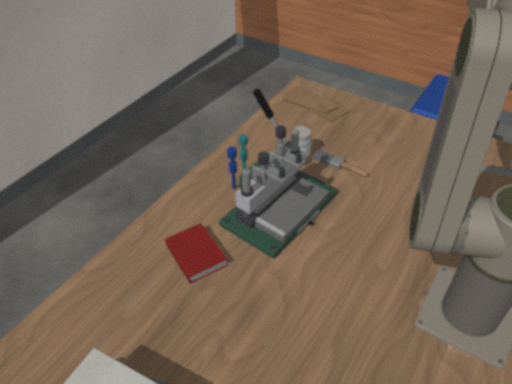

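View pics/a_top.png

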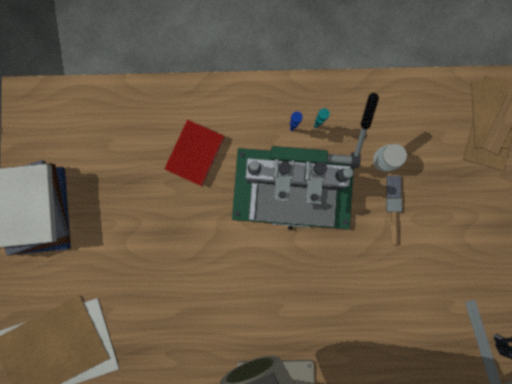

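View pics/a_wrist.png

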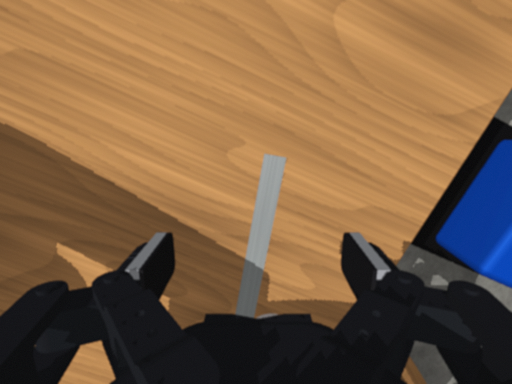

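The press shows in the top view at about (293,188), front (keeper knobs) facing the robot. The blue/turquoise pegs at (296,120) and (321,117) are look-alikes. Next I'll enlarge it.

```bash
python3 - <<'E'
import cv2
t=cv2.imread("pics/a_top.png")[135:240,220:370]; cv2.imwrite("pics/b_top.png",cv2.resize(t,None,fx=5.3,fy=5.3,interpolation=cv2.INTER_CUBIC))
t=cv2.imread("pics/a_side.png")[110:260,210:350]; cv2.imwrite("pics/b_side.png",cv2.resize(t,None,fx=4,fy=4,interpolation=cv2.INTER_CUBIC))
E
```

```text
(no output)
```

View pics/b_top.png

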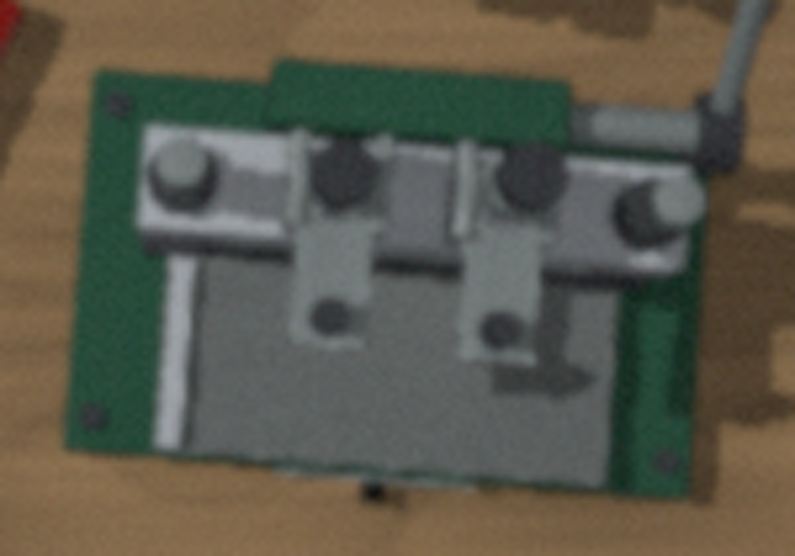

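View pics/b_side.png

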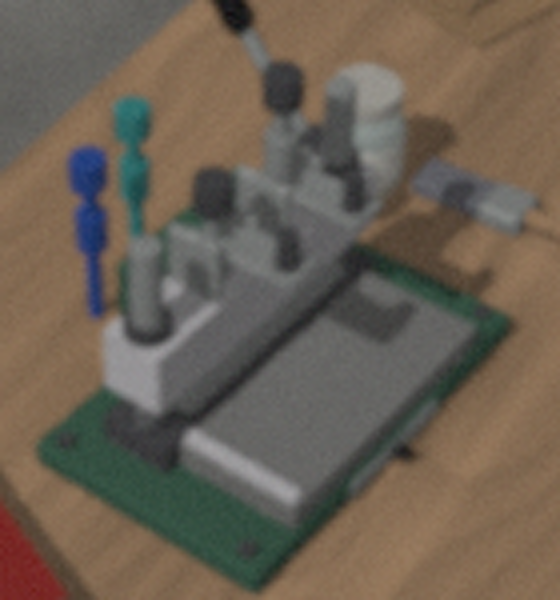

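```bash
cat > h.py <<'E'
import numpy as np, cv2
from bench import *
def ray(s,u,v):
    K=s["intrinsics"];E=s["extrinsics"]
    d=np.array([(u-K[0,2])/K[0,0],-(v-K[1,2])/K[1,1],-1.0])
    return E[:3,3],E[:3,:3]@d
def onz(s,u,v,z):
    o,d=ray(s,u,v); return o+d*(z-o[2])/d[2]
def proj(s,p):
    K=s["intrinsics"];E=s["extrinsics"]
    c=E[:3,:3].T@(np.array(p)-E[:3,3]); return K[0,0]*c[0]/-c[2]+K[0,2], K[1,1]*-c[1]/-c[2]+K[1,2]
def tri(a,b):
    A=np.zeros((3,3));B=np.zeros(3)
    for o,d in (a,b):
        d=d/np.linalg.norm(d);M=np.eye(3)-np.outer(d,d);A+=M;B+=M@o
    p=np.linalg.solve(A,B);return p
def blobs(s,box,thr,amin=15):
    f=s["frame"];x0,y0,x1,y1=box
    m=np.uint8(f[y0:y1,x0:x1].max(2)<thr)
    n,l,st,c=cv2.connectedComponentsWithStats(m,connectivity=4)
    return [(c[i][0]+x0,c[i][1]+y0,*st[i]) for i in range(1,n) if st[i][4]>=amin]
E
python3 - <<'E'
from h import *
t=snapshot("top");s=snapshot("side")
for thr in (55,65,75):
    print(thr,[np.round(b,1).tolist() for b in blobs(t,(270,155,335,205),thr)])
    print(' S',[np.round(b,1).tolist() for b in blobs(s,(255,120,305,180),thr)])
c=[(220+68/5.3,135+450/5.3),(220+690/5.3,135+497/5.3),(220+97/5.3,135+70/5.3)]
for a in c: print(onz(t,*a,20))
E
```

```text
55 [[285.1, 160.3, 12.0, 4.0, 8.0, 4.0, 15.0], [317.5, 172.3, 45.0, 15.0, 7.0, 5.0, 15.0], [297.8, 185.0, 21.0, 29.0, 15.0, 3.0, 28.0], [328.3, 187.4, 53.0, 31.0, 12.0, 4.0, 27.0]]
 S [[282.5, 133.8, 25.0, 10.0, 5.0, 8.0, 20.0], [265.2, 160.4, 8.0, 36.0, 5.0, 9.0, 29.0], [299.6, 175.1, 41.0, 52.0, 9.0, 8.0, 51.0]]
65 [[320.7, 166.2, 40.0, 0.0, 25.0, 20.0, 178.0], [284.4, 166.3, 9.0, 3.0, 12.0, 17.0, 145.0], [300.0, 160.5, 25.0, 5.0, 11.0, 2.0, 18.0], [298.5, 185.1, 21.0, 28.0, 16.0, 5.0, 43.0], [326.0, 192.2, 51.0, 31.0, 14.0, 19.0, 87.0], [281.8, 194.7, 10.0, 37.0, 5.0, 6.0, 22.0], [313.8, 197.1, 41.0, 40.0, 7.0, 5.0, 26.0]]
 S [[280.6, 132.2, 22.0, 7.0, 8.0, 11.0, 71.0], [297.2, 155.2, 37.0, 29.0, 9.0, 14.0, 55.0], [263.3, 159.0, 4.0, 33.0, 10.0, 12.0, 93.0], [281.7, 172.5, 25.0, 48.0, 5.0, 9.0, 35.0], [299.3, 175.1, 40.0, 51.0, 10.0, 9.0, 66.0]]
75 [[282.9, 163.9, 0.0, 0.0, 23.0, 20.0, 231.0], [301.2, 158.7, 24.0, 0.0, 13.0, 8.0, 63.0], [320.3, 163.7, 38.0, 0.0, 27.0, 22.0, 313.0], [271.9, 182.6, 0.0, 26.0, 5.0, 4.0, 19.0], [298.3, 184.9, 20.0, 28.0, 17.0, 5.0, 66.0], [325.0, 193.8, 43.0, 30.0, 22.0, 20.0, 148.0], [282.0, 194.5, 9.0, 37.0, 7.0, 6.0, 36.0], [314.4, 197.1, 41.0, 39.0, 8.0, 7.0, 43.0]]
 S [[280.2, 131.8, 21.0, 6.0, 10.0, 13.0, 100.0], [288.0, 144.1, 30.0, 22.0, 6.0, 6.0, 24.0], [296.9, 154.8, 36.0, 28.0, 11.0, 15.0, 83.0], [263.4, 159.1, 3.0, 33.0, 11.0, 14.0, 122.0], [281.5, 171.5, 22.0, 46.0, 9.0, 12.0, 59.0], [298.9, 175.0, 38.0, 51.0, 12.0, 9.0, 85.0]]
[508.66477593 109.62084176  20.        ]
[ 475.95544118 -226.42575628   20.        ]
[716.0545103   89.76603203  20.        ]
```

```bash
python3 - <<'E'
from h import *
t=snapshot("top");s=snapshot("side")
kl=tri(ray(t,281.9,194.6),ray(s,281.6,171.8)); kr=tri(ray(t,314.2,197.1),ray(s,296.9,156.5))
hl=tri(ray(t,284.6,166.8),ray(s,263.3,159.0)); hr=tri(ray(t,320,168),ray(s,280.4,132))
print("tri",kl,kr,hl,hr)
KL=onz(t,281.9,194.6,204);KR=onz(t,314.2,197.1,204);HL=onz(t,284.6,166.8,220);HR=onz(t,320,168,265)
print("z",KL,KR,HL,HR)
print("side z",onz(s,281.6,171.8,200),onz(s,263.3,159,216))
for a,b in((KL,KR),(HL,HR)): print(np.degrees(np.arctan2(a[0]-b[0],a[1]-b[1])),np.linalg.norm((a-b)[:2]))
for a,b in((KL,HL),(KR,HR)): print(np.degrees(np.arctan2((b-a)[1],(b-a)[0])),np.linalg.norm((a-b)[:2]))
E
```

```text
tri [571.40733186 -21.07854194 202.91856772] [565.04827752 -99.31561177 205.70330374] [638.01893982 -29.48580878 213.25934364] [ 629.24624233 -108.55793211  260.71215378]
z [569.97202991 -21.77357954 204.        ] [ 562.03634583 -101.23499144  204.        ] [637.03521561 -29.15088537 220.        ] [ 627.46915444 -108.6436512   265.        ]
side z [574.42628802 -23.21961279 200.        ] [636.52499306 -26.5861369  216.        ]
5.703127581090463 79.85669078341648
6.861906846958907 80.06628094928871
-6.277598500852196 67.46773686082797
-6.459829636639775 65.85089735316024
```

The left punch (head in the top view at (285,167)) stands low and is the one that is down. The right one (320,168) is clearly higher in the side view, so it is parked. In world coordinates the left knob is at about (571,-21.5), the left bore at about (637,-28.5), and the press yaw is about -6°. First I'll rise and turn.

```bash
python3 -m creep '{"translation":[[0,0,-25],[0,0,-25],[0,0,-25],[0,0,-25],[0,0,0]],"rotation":[[0,0,0.132],[0,0,0.132],[0,0,0.132],[0,0,0.132],[0,0,0]],"claw":[60,60,60,60,60]}' 40
python3 - <<'E'
from h import *
s=sense();p=s["tool_pos"];y=np.radians(s["tcp_rot"][2]);d=np.array([571,-21.5])-p[:2]
print(p,s["tcp_rot"],s["finger_gap"],"tool dx,dy",d@[np.cos(y),np.sin(y)],d@[np.sin(y),-np.cos(y)])
E
```

```text
time: 0.85
tool_pos: [246.8, -548.6, 336.2]
tcp_rot: [179.6, -0.2, -6.2]
ft_force: [0.3, 0.0, 0.5]
finger_gap: 59.9
[ 246.75858998 -548.60843836  336.16871846] [ 1.79627694e+02 -1.79496901e-01 -6.23497835e+00] 59.88160717273286 tool dx,dy 265.0762003559576 -559.2051553432627
```

```bash
python3 -m creep '{"translation":[[10,-20,0],[15,-34,0],[17,-36,0],[17,-36,0],[17,-36,0],[17,-36,0],[17,-36,0],[17,-36,0],[17,-36,0],[17,-36,0]],"rotation":[[0,0,0],[0,0,0],[0,0,0],[0,0,0],[0,0,0],[0,0,0],[0,0,0],[0,0,0],[0,0,0],[0,0,0]],"claw":[50,50,50,50,50,50,50,50,50,50]}'
python3 -m creep '{"translation":[[17,-36,0],[17,-36,0],[17,-36,0],[15,-36,0],[8,-30,0],[0,-20,0],[0,-10,0],[0,-13,0],[0,0,0],[0,0,0]],"rotation":[[0,0,0],[0,0,0],[0,0,0],[0,0,0],[0,0,0],[0,0,0],[0,0,0],[0,0,0],[0,0,0],[0,0,0]],"claw":[50,50,50,50,50,50,50,50,50,50]}'
python3 - <<'E'
from h import *
w=snapshot("wrist");cv2.imwrite("pics/c_wrist.png",cv2.cvtColor(w["frame"],cv2.COLOR_RGB2BGR))
s=sense();p=s["tool_pos"];y=np.radians(s["tcp_rot"][2]);d=np.array([571,-21.5])-p[:2]
print(p,s["tcp_rot"],s["joint_pos"],"tool dx,dy",d@[np.cos(y),np.sin(y)],d@[np.sin(y),-np.cos(y)])
for q in ([571,-21.5,215],[637,-28.5,230],[629,-108,275],[563,-101,215]): print(proj(w,q))
E
```

```text
time: 1.85
tool_pos: [442.7, -222.4, 330.5]
tcp_rot: [-180.0, 0.0, -5.9]
ft_force: [-0.3, -0.7, -0.4]
finger_gap: 50.0
time: 2.85
tool_pos: [538.5, -16.4, 331.2]
tcp_rot: [180.0, 0.0, -6.0]
ft_force: [0.1, -0.2, 0.4]
finger_gap: 50.3
[538.50160213 -16.72025054 331.30821601] [ 1.79979787e+02 -5.42505332e-03 -6.05527316e+00] [-7.21797783e+00 -3.17445694e+00  8.58479362e+01 -2.02642075e-02
  9.73206862e+01  8.88347131e+01] tool dx,dy 32.82128150686719 1.3248958804304145
(np.float64(259.36219065580394), np.float64(150.07172420731993))
(np.float64(259.6586499512433), np.float64(70.54633760376726))
(np.float64(382.27837107282437), np.float64(60.35055503033962))
(np.float64(345.80666040540945), np.float64(149.64500021573699))
```

View pics/c_wrist.png

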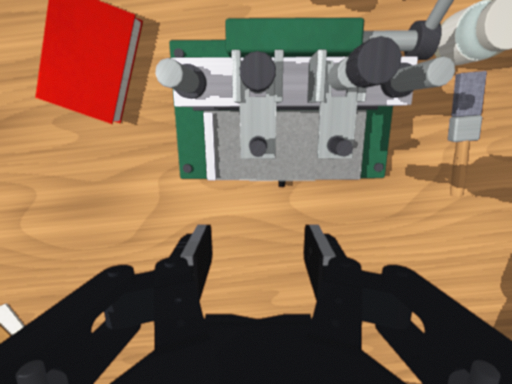

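```bash
python3 - <<'E'
from h import *
w=snapshot("wrist");f=w["frame"]
cv2.imwrite("pics/d_wrist.png",cv2.resize(cv2.cvtColor(f[30:190,150:420],cv2.COLOR_RGB2BGR),None,fx=2.9,fy=2.9,interpolation=cv2.INTER_CUBIC))
for thr in(55,70): print([np.round(b,1).tolist() for b in blobs(w,(235,45,410,165),thr,30)])
E
```

```text
[[297.7, 54.0, 49.0, 8.0, 29.0, 3.0, 83.0], [338.8, 54.0, 92.0, 8.0, 25.0, 3.0, 72.0], [358.8, 80.9, 112.0, 27.0, 28.0, 15.0, 149.0], [390.8, 89.8, 145.0, 36.0, 30.0, 16.0, 186.0], [298.3, 108.1, 42.0, 62.0, 41.0, 3.0, 111.0], [367.9, 107.9, 123.0, 62.0, 20.0, 3.0, 53.0]]
[[364.8, 74.2, 92.0, 0.0, 83.0, 52.0, 824.0], [244.5, 54.0, 6.0, 7.0, 9.0, 5.0, 31.0], [269.0, 53.9, 29.0, 7.0, 9.0, 6.0, 31.0], [298.4, 53.5, 49.0, 7.0, 30.0, 4.0, 115.0], [259.5, 88.1, 11.0, 35.0, 26.0, 13.0, 76.0], [376.3, 126.7, 122.0, 61.0, 36.0, 59.0, 701.0], [296.7, 108.0, 42.0, 62.0, 41.0, 4.0, 125.0], [334.3, 143.6, 94.0, 92.0, 15.0, 17.0, 126.0], [259.3, 140.4, 16.0, 93.0, 16.0, 9.0, 49.0]]
```

View pics/d_wrist.png

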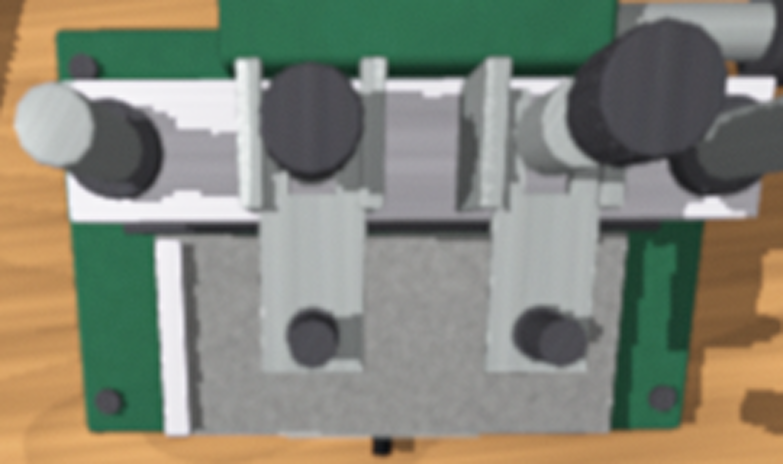

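The crop confirms it. The left head (310,117) is round and low, with its keeper's knob at (314,340). The right head (662,80) is large and leaning, so it is high and is the parked punch. The target is the left keeper knob.

```bash
python3 - <<'E'
from h import *
w=snapshot("wrist")
print(onz(w,258.3,147.2,215),onz(w,257.6,70,230))
p=sense()["tool_pos"]
print(p, proj(w,[571,-21.5,200]))
E
```

```text
[573.75991924 -21.1896511  215.        ] [637.62521422 -27.34088264 230.        ]
[538.52854104 -16.80580208 331.3354878 ] (np.float64(258.87292448953906), np.float64(148.0688298404992))
```

```bash
python3 -m creep '{"translation":[[10,0.7,0],[15,0,10],[10,0,20],[0,0,20],[0,0,20],[0,0,20],[0,0,16],[0,0,10],[0,0,0],[0,0,0]],"rotation":[[0,0,0],[0,0,0],[0,0,0],[0,0,0],[0,0,0],[0,0,0],[0,0,0],[0,0,0],[0,0,0],[0,0,0]],"claw":[45,45,45,45,45,45,45,45,45,45]}'
python3 - <<'E'
from h import *
w=snapshot("wrist");cv2.imwrite("pics/e_wrist.png",cv2.cvtColor(w["frame"],cv2.COLOR_RGB2BGR))
s=sense();print(s["tool_pos"],s["tcp_rot"],s["ft_force"])
E
```

```text
time: 4.0
tool_pos: [573.7, -20.5, 215.9]
tcp_rot: [180.0, -0.0, -6.0]
ft_force: [-1.0, 0.6, 0.1]
finger_gap: 45.3
[573.99827848 -20.459255   216.46757534] [ 1.79997549e+02 -9.49012495e-02 -6.03398130e+00] [-0.39765699  0.12393328  0.06870999]
```

View pics/e_wrist.png

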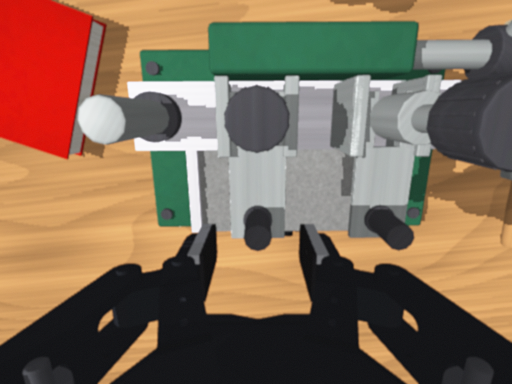

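The knob (257,237) sits centred between the fingertips. I'll lower to z≈190 and close.

```bash
python3 -m creep '{"translation":[[0,0,8],[0,0,8],[0,0,6],[0,0,4],[0,0,0],[0,0,0],[0,0,0],[0,0,0],[0,0,0],[0,0,0]],"rotation":[[0,0,0],[0,0,0],[0,0,0],[0,0,0],[0,0,0],[0,0,0],[0,0,0],[0,0,0],[0,0,0],[0,0,0]],"claw":[45,45,45,45,45,30,20,10,5,5]}' 40
python3 -m creep '{"translation":[[0,0,0],[0,0,0],[0,0,0]],"rotation":[[0,0,0],[0,0,0],[0,0,0]],"claw":[5,5,5]}' 40
python3 - <<'E'
from h import *
w=snapshot("wrist");cv2.imwrite("pics/f_wrist.png",cv2.cvtColor(w["frame"],cv2.COLOR_RGB2BGR))
s=sense();print(s["tool_pos"],s["tcp_rot"],s["ft_force"])
E
```

```text
time: 5.05
tool_pos: [573.6, -20.3, 189.8]
tcp_rot: [-180.0, -0.0, -6.0]
ft_force: [-0.2, 1.0, 2.8]
finger_gap: 14.4
time: 5.35
tool_pos: [573.6, -20.3, 189.8]
tcp_rot: [-180.0, -0.0, -6.0]
ft_force: [-2.2, 0.8, 5.8]
finger_gap: 14.7
[573.60266521 -20.27238572 189.78108489] [-1.79996139e+02 -4.45290640e-02 -6.02623858e+00] [-1.12728117  2.12206418  4.71623183]
```

View pics/f_wrist.png

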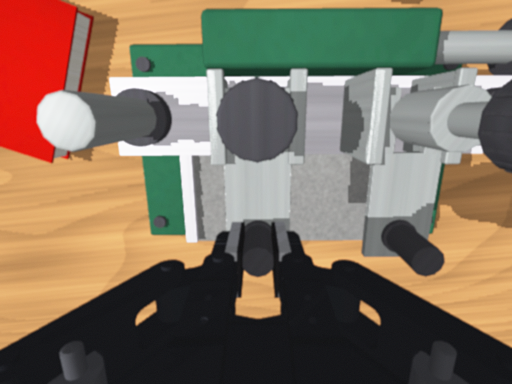

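```bash
python3 -m creep '{"translation":[[-2,0,0],[-3,0,0],[-3,0,0],[-3,0,0],[-3,0,0],[-3,0,0],[-3,0,0],[-3,0,0],[-2,0,0],[0,0,0]],"rotation":[[0,0,0],[0,0,0],[0,0,0],[0,0,0],[0,0,0],[0,0,0],[0,0,0],[0,0,0],[0,0,0],[0,0,0]],"claw":[5,5,5,5,5,5,5,5,5,5]}'
python3 -m creep '{"translation":[[-1,0,0],[-1,0,0],[-1,0,0],[0,0,0]],"rotation":[[0,0,0],[0,0,0],[0,0,0],[0,0,0]],"claw":[5,5,5,5]}'
python3 - <<'E'
from h import *
w=snapshot("wrist");cv2.imwrite("pics/g_wrist.png",cv2.cvtColor(w["frame"],cv2.COLOR_RGB2BGR))
E
```

```text
time: 6.4
tool_pos: [548.4, -17.7, 189.8]
tcp_rot: [180.0, -0.0, -6.0]
ft_force: [0.7, -0.3, 6.6]
finger_gap: 14.8
time: 6.8
tool_pos: [545.6, -17.4, 189.8]
tcp_rot: [180.0, -0.1, -6.0]
ft_force: [1.3, -0.3, 5.1]
finger_gap: 14.5
```

View pics/g_wrist.png

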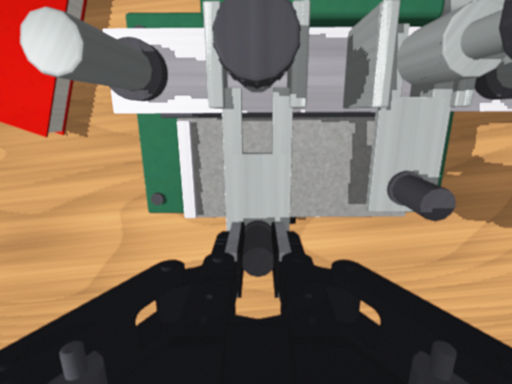

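The keeper is following, with the fork now visible at (258,125). I'll continue to the end stop while watching the force.

```bash
python3 -m creep '{"translation":[[-1,0,0],[-1,0,0],[0,0,0]],"rotation":[[0,0,0],[0,0,0],[0,0,0]],"claw":[5,5,5]}'
python3 -m creep '{"translation":[[-1,0,0],[-0.5,0,0],[0,0,0]],"rotation":[[0,0,0],[0,0,0],[0,0,0]],"claw":[5,5,5]}'
```

```text
time: 7.15
tool_pos: [543.6, -17.2, 189.8]
tcp_rot: [180.0, -0.1, -6.0]
ft_force: [1.5, 0.6, 6.2]
finger_gap: 14.1
time: 7.45
tool_pos: [542.7, -17.1, 189.8]
tcp_rot: [180.0, -0.1, -6.0]
ft_force: [5.5, 0.1, 4.3]
finger_gap: 14.6
```

```bash
python3 -m creep '{"translation":[[-1,0,0],[0,0,0],[0,0,0]],"rotation":[[0,0,0],[0,0,0],[0,0,0]],"claw":[5,5,5]}'
python3 -m creep '{"translation":[[-1,0,0],[0,0,0],[0,0,0]],"rotation":[[0,0,0],[0,0,0],[0,0,0]],"claw":[5,5,5]}'
```

```text
time: 7.75
tool_pos: [542.6, -17.2, 189.8]
tcp_rot: [180.0, -0.2, -6.0]
ft_force: [11.2, -0.3, 0.0]
finger_gap: 15.0
time: 8.05
tool_pos: [542.6, -17.2, 189.9]
tcp_rot: [-180.0, -0.4, -6.0]
ft_force: [17.3, 0.4, -2.4]
finger_gap: 14.6
```

The keeper is at the end stop: the TCP stalled with force rising to 17 N after 31 mm of travel. I'll relax the pull, release and rise.

```bash
python3 -m creep '{"translation":[[1.5,0,0],[0,0,0],[0,0,0],[0,0,0],[0,0,0],[0,0,0],[0,0,-10],[0,0,-20],[0,0,-20],[0,0,-15]],"rotation":[[0,0,0],[0,0,0],[0,0,0],[0,0,0],[0,0,0],[0,0,0],[0,0,0],[0,0,0],[0,0,0],[0,0,0]],"claw":[5,20,40,40,40,40,50,55,60,60]}'
python3 -m creep '{"translation":[[0,0,-25],[0,0,-20],[0,0,0],[0,0,0],[0,0,0]],"rotation":[[0,0,0],[0,0,0],[0,0,0],[0,0,0],[0,0,0]],"claw":[60,60,60,60,60]}'
python3 - <<'E'
from h import *
for n in("wrist","top","side"):
    w=snapshot(n);f=cv2.cvtColor(w["frame"],cv2.COLOR_RGB2BGR)
    cv2.imwrite(f"pics/h_{n}.png",f)
s=sense();print(s["tool_pos"],s["tcp_rot"])
E
```

```text
time: 9.05
tool_pos: [542.0, -17.0, 256.6]
tcp_rot: [180.0, -0.1, -6.0]
ft_force: [0.8, -0.6, 0.2]
finger_gap: 60.0
time: 9.55
tool_pos: [541.0, -16.9, 298.0]
tcp_rot: [-180.0, 0.1, -6.0]
ft_force: [0.2, -0.7, -0.9]
finger_gap: 60.0
[540.9630573  -16.86547791 297.96909077] [-1.79995720e+02  1.25046230e-01 -6.02716325e+00]
```

View pics/h_wrist.png

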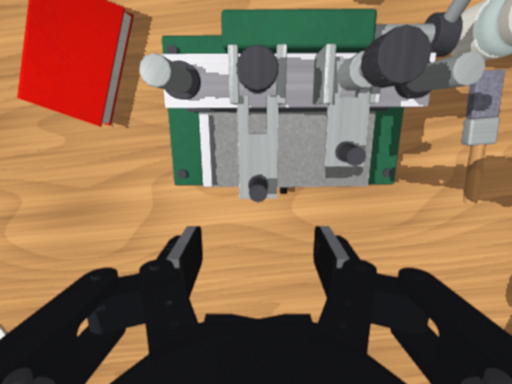

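The left keeper's knob is out at (258,187) and the parked keeper's knob at (351,153) hasn't moved. Next I'll measure the head.

```bash
python3 - <<'E'
from h import *
w=snapshot("wrist");f=w["frame"]
cv2.imwrite("pics/i_w.png",cv2.resize(cv2.cvtColor(f[35:110,215:300],cv2.COLOR_RGB2BGR),None,fx=8,fy=8,interpolation=cv2.INTER_CUBIC))
E
```

```text
(no output)
```

View pics/i_w.png

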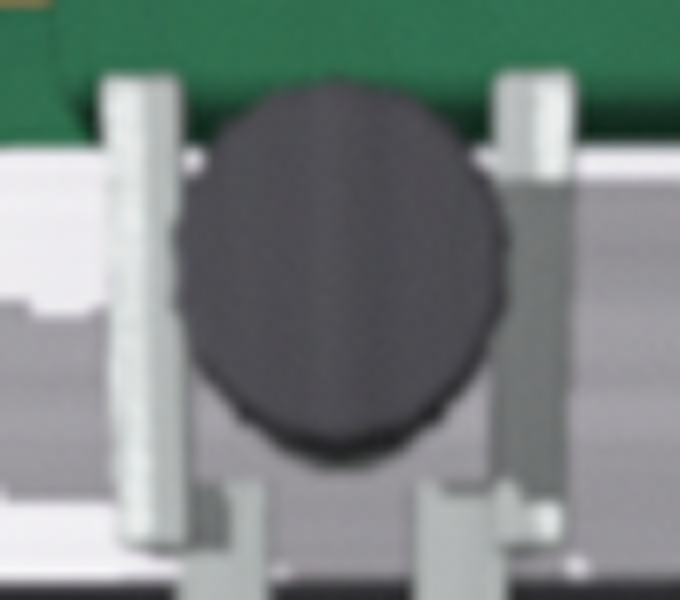

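```bash
python3 - <<'E'
from h import *
w=snapshot("wrist")
H=onz(w,257.3,67.0,230);p=sense();print(H)
y=np.radians(p["tcp_rot"][2])
for T in(H[:2],np.array([638,-27.2])):
    d=T-p["tool_pos"][:2];print(d@[np.cos(y),np.sin(y)],d@[np.sin(y),-np.cos(y)])
E
```

```text
[637.66308088 -26.81694742 230.        ]
96.98110653663363 -0.27907957845206255
97.35638243248297 0.06648050895735125
```

```bash
python3 -m creep '{"translation":[[15,0,0],[25,0,0],[25,0,0],[20,0,0],[12,0,0],[0,0,15],[0,0,20],[0,0,18],[0,0,0],[0,0,0]],"rotation":[[0,0,0],[0,0,0],[0,0,0],[0,0,0],[0,0,0],[0,0,0],[0,0,0],[0,0,0],[0,0,0],[0,0,0]],"claw":[60,60,60,60,60,60,60,60,60,60]}'
python3 - <<'E'
from h import *
w=snapshot("wrist");cv2.imwrite("pics/j_w.png",cv2.cvtColor(w["frame"],cv2.COLOR_RGB2BGR))
print(sense()["tool_pos"])
E
```

```text
time: 10.8
tool_pos: [637.0, -27.0, 245.5]
tcp_rot: [-180.0, 0.1, -6.0]
ft_force: [-0.3, -0.4, -0.5]
finger_gap: 59.8
[637.74086288 -27.06611037 246.7578848 ]
```

View pics/j_w.png

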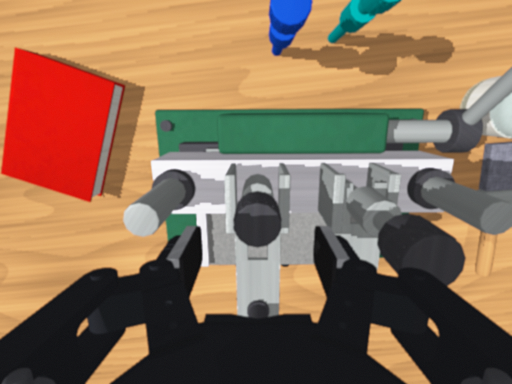

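The head is centred between the fingers at (258,215). I'll narrow to 46 mm for more room beside the parked head (420,248), then go down.

```bash
python3 -m creep '{"translation":[[0,0,0],[0,0,6],[0,0,10],[0,0,10],[0,0,10],[0,0,7],[0,0,3],[0,0,0],[0,0,0]],"rotation":[[0,0,0],[0,0,0],[0,0,0],[0,0,0],[0,0,0],[0,0,0],[0,0,0],[0,0,0],[0,0,0]],"claw":[46,46,46,46,46,46,46,46,46]}'
python3 - <<'E'
from h import *
w=snapshot("wrist");cv2.imwrite("pics/k_w.png",cv2.cvtColor(w["frame"],cv2.COLOR_RGB2BGR))
s=sense();print(s["tool_pos"],s["ft_force"])
E
```

```text
time: 11.75
tool_pos: [638.1, -27.2, 200.6]
tcp_rot: [180.0, -0.0, -6.0]
ft_force: [1.0, 0.8, 0.8]
finger_gap: 45.8
[638.31656419 -27.18289509 200.87136038] [-0.12376534 -0.42060252 -0.0067944 ]
```

View pics/k_w.png

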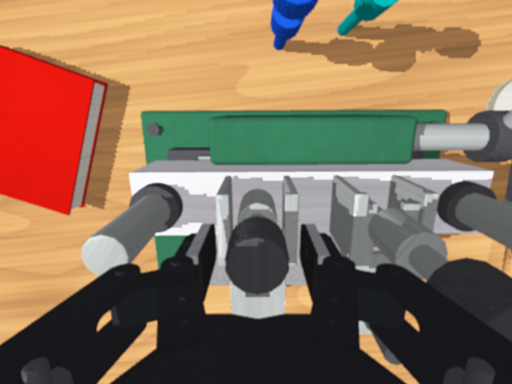

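Centred, with no contact. Closing now.

```bash
python3 -m creep '{"translation":[[0,0,0],[0,0,0],[0,0,0],[0,0,0],[0,0,0],[0,0,0],[0,0,0],[0,0,0]],"rotation":[[0,0,0],[0,0,0],[0,0,0],[0,0,0],[0,0,0],[0,0,0],[0,0,0],[0,0,0]],"claw":[38,32,25,20,20,20,20,20]}' 60
python3 - <<'E'
from h import *
s=sense();print(s["tool_pos"],s["ft_force"],s["wrist_torque"],s["finger_gap"])
E
```

```text
time: 12.6
tool_pos: [638.4, -27.1, 201.0]
tcp_rot: [-180.0, -0.1, -6.0]
ft_force: [0.5, 0.4, 5.4]
finger_gap: 28.2
[638.38012296 -27.05018451 201.01418666] [0.45902444 0.36762408 5.42559614] [ 0.15534675  0.0979586  -0.02992333] 28.164303962412475
```

```bash
python3 -m creep '{"translation":[[0,0,-1],[0,0,-2],[0,0,-3],[0,0,-4],[0,0,-4],[0,0,-4],[0,0,-2],[0,0,0],[0,0,0]],"rotation":[[0,0,0],[0,0,0],[0,0,0],[0,0,0],[0,0,0],[0,0,0],[0,0,0],[0,0,0],[0,0,0]],"claw":[20,20,20,20,20,20,20,20,20]}'
python3 - <<'E'
from h import *
w=snapshot("wrist");cv2.imwrite("pics/l_w.png",cv2.cvtColor(w["frame"],cv2.COLOR_RGB2BGR))
s=sense();print(s["tool_pos"],s["ft_force"],s["finger_gap"])
E
```

```text
time: 13.5
tool_pos: [637.9, -27.1, 220.3]
tcp_rot: [180.0, 0.0, -6.0]
ft_force: [0.5, 0.9, -3.1]
finger_gap: 28.4
[637.86120685 -27.13177426 220.10031248] [-0.20635479 -0.1360611  -2.37070783] 28.71097957576487
```

View pics/l_w.png

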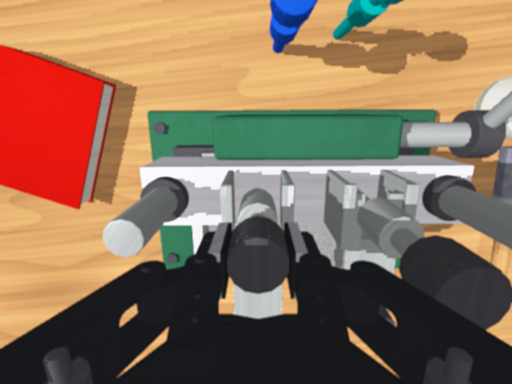

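It rises freely, with about 3 N of weight and no side force. Now the rest of the lift, to z≈250.

```bash
python3 -m creep '{"translation":[[0,0,-2],[0,0,-4],[0,0,-4],[0,0,-5],[0,0,-5],[0,0,-4],[0,0,-3],[0,0,-2.5],[0,0,0],[0,0,0]],"rotation":[[0,0,0],[0,0,0],[0,0,0],[0,0,0],[0,0,0],[0,0,0],[0,0,0],[0,0,0],[0,0,0],[0,0,0]],"claw":[20,20,20,20,20,20,20,20,20,20]}'
python3 - <<'E'
from h import *
for n in("wrist","side","top"):
    w=snapshot(n);f=cv2.cvtColor(w["frame"],cv2.COLOR_RGB2BGR)
    if n=="side": f=cv2.resize(f[90:230,220:340],None,fx=4.2,fy=4.2,interpolation=cv2.INTER_CUBIC)
    cv2.imwrite(f"pics/m_{n}.png",f)
    if n=="side":
        for q in ([638,-27,184+5],[638,-27,184],[630,-107,185]): print(proj(w,q))
s=sense();print(s["tool_pos"],s["ft_force"],s["finger_gap"])
E
```

```text
time: 14.55
tool_pos: [637.9, -27.1, 249.7]
tcp_rot: [180.0, 0.0, -6.0]
ft_force: [0.5, 0.4, -3.5]
finger_gap: 28.3
(np.float64(262.93760334284053), np.float64(166.0538569169696))
(np.float64(262.93821126896773), np.float64(167.38596909829093))
(np.float64(279.7709381373296), np.float64(153.03052515716192))
[637.8281117  -27.13490998 249.43534673] [-0.61126726  0.46091091 -3.22058628] 28.146995637457355
```

View pics/m_side.png

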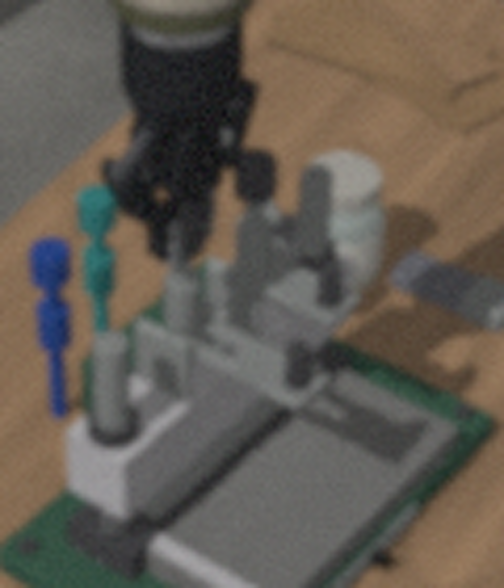

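View pics/m_wrist.png

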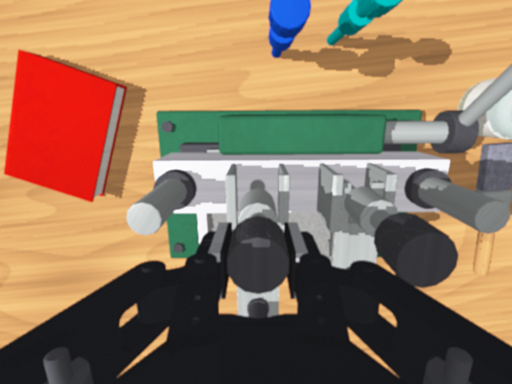

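```bash
python3 - <<'E'
from h import *
for a in "lm":
    f=cv2.imread(f"pics/{a}_w.png" if a!="m" else "pics/m_wrist.png")
    c=f[200:300,258].max(1).astype(int); d=np.abs(np.diff(c)); print(a,[(200+i,int(d[i])) for i in np.argsort(d)[-6:]])
s=sense();print(s["tool_pos"],s["ft_force"],s["qd"].round(2),s["finger_gap"])
f=cv2.imread("pics/m_wrist.png")[150:320,180:400];cv2.imwrite("pics/n.png",cv2.resize(f,None,fx=3.4,fy=3.4))
E
```

```text
l [(np.int64(201), 28), (np.int64(213), 32), (np.int64(212), 41), (np.int64(202), 46), (np.int64(292), 52), (np.int64(293), 54)]
m [(np.int64(298), 39), (np.int64(212), 40), (np.int64(202), 47), (np.int64(292), 52), (np.int64(293), 58), (np.int64(297), 58)]
[637.8281117  -27.13490998 249.43534673] [-0.61126726  0.46091091 -3.22058628] [ 0.   -0.02  0.02  0.01  0.01 -0.03] 28.146995637457355
```

View pics/n.png

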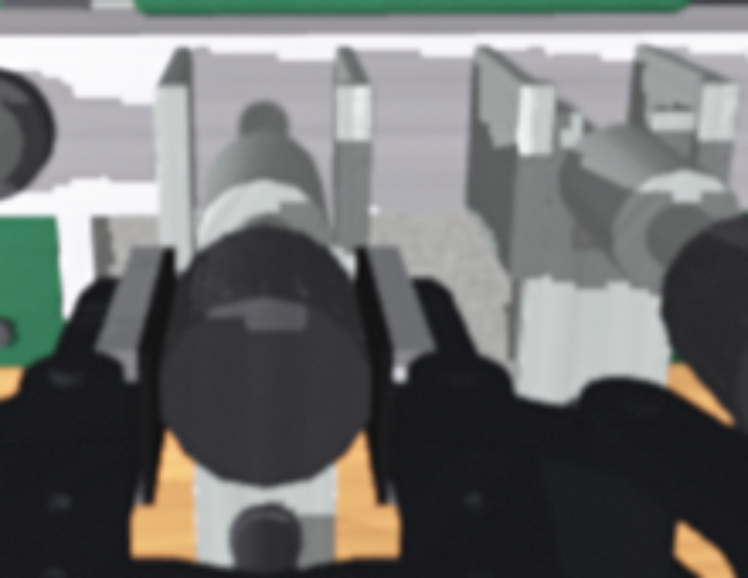

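View pics/m_top.png

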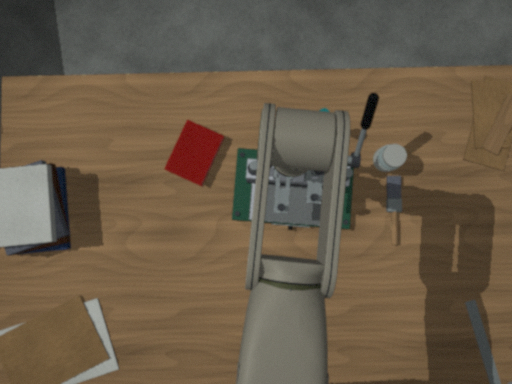

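The head sits at the same pixels in the fingers at mid-lift and at the top, so there was no slip. The shank is still in the bore at (265,120 in the crop), the keeper is out, and the bystanders haven't moved. Handing in.

```bash
python3 - <<'E'
from bench import *
print(hand_in())
E
```

```text
the job is handed in; nothing more can be done
None
```

I pulled the left keeper out by its knob to its end stop, then drew the left punch straight up by its head. The arm is holding it still up there, and I handed the job in at about 15 s.

- **Keeper:** it travelled about 31 mm and then stalled with the pull rising to 17 N. The later wrist views show it still out.
- **Punch height:** the tool rose about 48.5 mm from a 45 mm difference, so the collar's underside should stand about 3.5 to 4 mm above the parked one. I worked this out from the tool's rise; I could not measure the collar edge directly in the pictures.
- **Grip:** the fingers carry about 3 N with under 1 N of side force. The head kept its place in the grip from mid-lift to the top, so I saw no slip.
- **Surroundings:** the shank is still in the bore. In the pictures the parked punch, its keeper, the book, jar and brush looked unmoved. No check failed or disagreed.

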